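# Unlatch the tall battery pack from a sloping bin

## Robot

A 7-joint arm with a two-finger parallel gripper is mounted at the origin on a cart in front of the work surface, level with it; the furniture and walls round the work are solid. World frame = base frame: x ahead of the robot, y to its left, z up, the work surface at z = 0. Lengths are in m, angles in rad, forces in N, time in s.
With the tool pointing down it reaches from about 0.4 to 0.875 m from the base axis. Payload 19.3 kg.
Tool frame: the origin (TCP) lies between the finger pads; the fingertips stand 17 mm ahead of it and the grasp point (between the pads) lies 2 mm behind it (bot.finger_overhang is the distance from the TCP to the fingertips, in m); z points along the fingers, y is the line along which they close (so a half turn about z gives the same grasp; the last joint's range is limited). The gripper opens to 85 mm and grips with 20 to 120 N. Pads are 22 mm wide; open, the fingers measure 114 mm over their backs; the gripper's body (76 mm by 85 mm) begins 54 mm behind the grasp point. The pads swing forward as they close: fully open they stand 13 mm farther back than shut.
Start: joints at [1.124, 0.521, -0.036, 1.599, 0.021, 1.021, -0.113], TCP at [0.23, -0.581, 0.248] pointing down, gripper open.
Joint ranges: [-2.91, 2.91], [-0.3, 2.13], [-1.5, 1.42], [0.17, 2.43], [-1.26, 4.41], [0.16, 1.93], [-2.52, 2.52]. Speed limits (rad/s): [1.89, 1.89, 2.39, 2.39, 3.01, 3.01, 3.01].

## Interface

Orientations are given as [roll, pitch, yaw] about the fixed x, y, z axes, in that order (R = Rz(yaw) Ry(pitch) Rx(roll)).
In Python, from workcell import observe, grab_frame, bot gives the robot as it stands.
- The arm moves only by the shell command python3 -m crank 'ROWS' [FORCE]. ROWS is a JSON object of lists of equal length, an entry for each row: "linear": the shift along the world's x, y, z each as a share of 0.25 m, from -1 to 1, a list of three; "delta_rot": the turn, a rotation vector about the world's x, y, z each as a share of 30 degrees, from -1 to 1, a list of three; "fingers": the opening, from -1 (shut) to 1 (fully open). In form: {"linear": [[dx, dy, dz], ...], "delta_rot": [[rx, ry, rz], ...], "fingers": [fingers, ...]}. A call has 1 to 5 rows; each row is the pose to reach, as a shift and turn from the pose commanded when the call began; what a row does not reach only later rows make up. A row lasts 1/10 s, in which the tool goes at most 50 mm and 8.59 degrees, less where a joint would pass 70% of its speed; a pose out of reach is approached as far as the arm can. A call with a number of a shift or a turn outside -1 to 1 is refused whole. A call with a gripper value outside its range is refused whole. The fingers move at their own pace and stop on an object; FORCE is the grip in N (left out, the last holds). Time passes only in rows, so rows that repeat a pose let the fingers close. It gives the time, the measured TCP pose, the force, the opening and the grip force at its end, in the units of the state.
- observe(): the state, without advancing time (a new reading comes with each control period).
- grab_frame(name): name is "scene" or "side" or "wrist"; returns a dict with "image" (480x640x3 uint8, red, green, blue), "mtx" (3x3 intrinsics, pixels), "xyz" and "orientation" of the camera in the world. Camera axes: x right, y down, z forward; pixel columns grow to the right and rows downward; lengths in m; the calibration is good to about 2 mm. A picture is of the moment at which its call begins. There is no depth.
- bot.job_done(): hands the job in; it is judged then, once.
The state is a dict: "clock": time; "qpos": joint angles; "qd": joint speeds; "joint_efforts": joint torques, N m; "position": TCP position; "tool_rot": TCP orientation; "force": force on the tool from outside, world axes, zero at the start; "moment": the same for the moment, N m; "grip_width": finger opening in m; "finger_force": force on a finger pad.
Only numpy, scipy, OpenCV 4.12 (cv2) and the standard library are available. Lean on these libraries where they do the work, as an engineer would, in place of code of your own. Each camera call takes 0.05 s, during which the arm holds its last target. There are 200 camera calls.

## Task

Take the tall battery pack out of the sloping bin: squeeze its sprung tab in against the pack and, keeping it squeezed, draw the pack out along its own slope. Then stand it upright on its base on the enamel tray that has the small beaker on it, setting it down gently without dropping or ramming it. Leave the two short packs in the bin, and do not disturb the beaker, the flask or the stopper.

Things in the scene. Friction and masses are not known exactly. Their poses are not given: they have to be found in the camera images.
- tall_pack_center (a point): Centre (half-way up) of the tall black battery pack, 36 mm thick (its x), 40 wide (y), 135 tall (z, base to top); 0.18 to 0.33 kg. Tallest of the three packs, in any pocket. In the bin it leans 0.55 rad from vertical towards the bin's -x; its lowest 64 mm are in the pocket. Its front face (-x) has a 10 mm wide groove with a grey sprung tab between two shoulders.
- tall_pack_thumb (a point): Middle of the outer face of the tab's thumb piece: 8 mm wide, 80 to 118 mm above the pack's base, 14 mm proud of the front face at rest. Gripping the pack front to back, 90 to 115 mm above its base, pushes it flush with the shoulders, where the pads then bear: 36 mm wide (50 mm before pressing). It springs out when let go.
- tall_pack_tab (a joint): Tab angle (rad): 0 at rest (latched), grows as pressed, 0.15 flush with the shoulders. Hinged near the pack's base; about 5 N at the thumb piece starts it, 10 N makes it flush. Its hook, 43 to 51 mm above the base, catches under the bin's front rim with about 1.5 mm lift play; below about 0.12 the pack cannot be drawn out.
- bin: Grey bin, 170 mm wide (y), fixed on the worktop, three pockets at y = -58, 0, 58 mm. Origin on the worktop under its middle; frame level, z up, +x away from the side the packs lean to. Pockets lean 0.55 rad to -x, are 64 mm deep along the slope, floors 30 mm up, 1 mm clearance. Neighbouring packs are 18 mm apart; front and back are free above the rim.
- short_pack_a_center (a point): Centre (half-way up) of a short pack: like the tall one but 108 mm tall, with a fixed tab. Stays latched in its pocket.
- short_pack_b_center (a point): Centre (half-way up) of the other short pack, same as the first. Stays latched in its pocket.
- tray: The nearer white enamel tray with a blue rim (a larger one stands farther right), fixed on the worktop: 204 mm along its x, 294 mm along its y, flat floor 2 mm above the worktop (inner floor 180 x 270 mm), rim 22 mm high. Origin at the centre of its underside, z up. The half with y > 0 is empty.
- beaker_center (a point): Centre of a small glass beaker, 50 mm across, 66 mm tall, standing on the tray's half with y < 0. Leave alone.
- flask_center (a point): Centre of a stoppered glass conical flask, 71 mm across, 129 mm tall, behind the bin (its +x side). Leave alone.
- stopper_center (a point): Centre of a cork stopper, 33 mm across, 28 mm tall, at the +y end of the bin. Leave alone.
Not all that is in view belongs to the job. Leave any orange look-alike of the bin alone.

How it is judged:
By the outcome, as a careful person would: the job done as asked, in the order asked, and still so for the second after the job is handed in, with the robot touching nothing.
It also fails if it takes over 38 s, if anything falls off the work surface, if the arm or the gripper's body presses on something with over 40 N, if the wrist force passes 120 N, or if a joint passes its speed limit or range.

## Working session

There is one attempt and no reset: what is moved stays moved. The work goes in short steps, Python scripts to look and compute and a shell command to move; the robot and the scene stay as the last step left them, time stands still between calls to the robot, and variables do not carry over. Pictures are saved under pics/ and viewed, at most 11 in all, crops included, and the job is handed in when it is done.

```bash
ls; mkdir -p pics; python3 - <<'E'
from workcell import observe, grab_frame, bot
import cv2,json
for n in ["scene","side","wrist"]:
    f=grab_frame(n); cv2.imwrite(f"pics/{n}0.png",f["image"][:,:,::-1]); print(n,f["mtx"],f["xyz"],f["orientation"])
    json.dump({k:[list(map(float,r)) for r in f[k]] if k=="mtx" else list(map(float,f[k])) for k in("mtx","xyz","orientation")},open(f"pics/{n}0.json","w"))
print(observe())
E
```

```text
pics
scene [[500.61716418   0.         319.10865638]
 [  0.         500.61716418 237.13397994]
 [  0.           0.           1.        ]] [-0.4302482   0.77180844  0.58487234] [-1.98315515  0.00784443 -2.20268744]
side [[520.28029378   0.         320.43183411]
 [  0.         520.28029378 238.58977508]
 [  0.           0.           1.        ]] [-0.07320089  0.96879427  0.4931685 ] [-1.92768194  0.02305726 -2.55564949]
wrist [[383.49312249   0.         325.6975817 ]
 [  0.         383.49312249 237.39216047]
 [  0.           0.           1.        ]] [ 0.30065626 -0.55275581  0.3741868 ] [ 2.84324614e+00  4.49598840e-04 -1.19380083e+00]
{'clock': 0.15, 'qpos': array([ 1.12379712,  0.52186634, -0.03629871,  1.59988779,  0.02117895,
        1.02110539, -0.11277385]), 'qd': array([ 9.11416174e-04, -1.36008077e-03,  1.77825229e-04, -1.02521312e-03,
        3.96940875e-04, -2.79849767e-05,  7.63772286e-04]), 'joint_efforts': array([ 1.57313098e-03, -9.27390361e+01,  1.98038176e+00, -3.70057547e+01,
        1.79931364e-02,  6.30835173e-03, -1.09807365e-04]), 'position': array([ 0.22983693, -0.58093807,  0.24786112]), 'tool_rot': array([-3.14071174e+00,  5.64708668e-05,  3.76777362e-01]), 'force': array([0.19168026, 0.70600705, 0.46181426]), 'moment': array([0.01941392, 0.02344415, 0.0592589 ]), 'finger_force': 0.0, 'grip_width': 0.08523078200166995}
```

View pics/scene0.png

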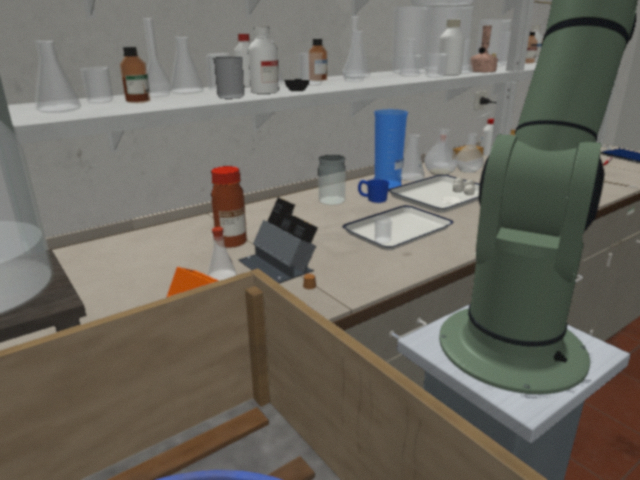

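View pics/side0.png

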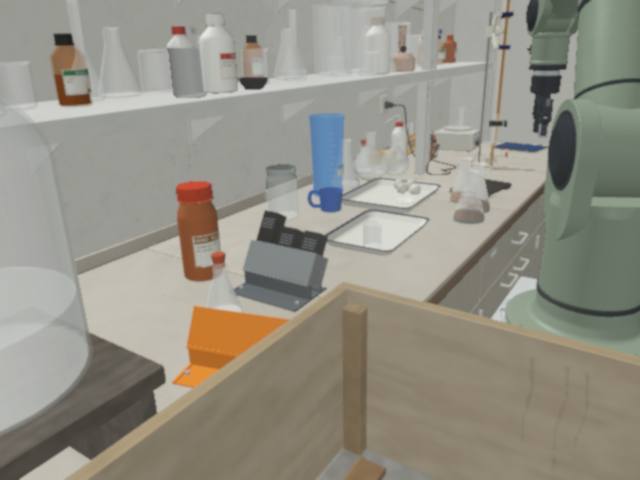

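The scene view shows the bin at about (283,245) with the tall pack leftmost (283,207), tray around (398,227) with beaker (383,228), flask (220,255) and stopper (310,281). In the side view the bin is at (285,270), the tall pack top at (270,222), the tray at (378,230), beaker (373,232) and flask (222,285).

```bash
cat > h.py <<'E'
import numpy as np,json,cv2
from scipy.spatial.transform import Rotation as R
def cam(n):
    return json.load(open(f"pics/{n}.json"))
def save(n,out):
    from workcell import grab_frame
    f=grab_frame(n); cv2.imwrite(f"pics/{out}.png",f["image"][:,:,::-1])
    json.dump({k:np.array(f[k]).tolist() for k in("mtx","xyz","orientation")},open(f"pics/{out}.json","w")); return f["image"]
def ray(c,p):
    d=R.from_euler('xyz',c["orientation"]).as_matrix()@np.linalg.inv(c["mtx"])@[p[0],p[1],1]
    return np.array(c["xyz"]),d/np.linalg.norm(d)
def plane(c,p,z):
    o,d=ray(c,p); return o+d*(z-o[2])/d[2]
def tri(c1,p1,c2,p2):
    o1,d1=ray(c1,p1);o2,d2=ray(c2,p2)
    s=np.linalg.lstsq(np.c_[d1,-d2],o2-o1,rcond=None)[0]
    a,b=o1+d1*s[0],o2+d2*s[1]; return (a+b)/2,np.linalg.norm(a-b)
def proj(c,P):
    q=np.array(c["mtx"])@R.from_euler('xyz',c["orientation"]).as_matrix().T@(np.array(P)-c["xyz"]); return q[:2]/q[2]
E
python3 - <<'E'
from h import *
np.set_printoptions(precision=3,suppress=True)
s,d=cam("scene0"),cam("side0")
for n,a,b in [("talltop",(283,207),(271,220)),("flasktop",(217,232),(218,258)),("beaker",(383,228),(373,232))]: print(n,*tri(s,a,d,b))
for p in [(344,227),(385,247),(452,224),(400,206)]: print("traycorner scene",plane(s,p,.022))
for p in [(329,238),(388,250),(428,219),(372,211)]: print("traycorner side",plane(d,p,.022))
print("stopper",plane(s,(310,281),.014))
for n,f in(("scene0",s),("side0",d)):
    im=cv2.imread(f"pics/{n}.png")
    x,y=(230,190) if n=="scene0" else (200,200)
    cv2.imwrite(f"pics/{n}c.png",cv2.resize(im[y:y+110,x:x+140],None,fx=5,fy=5,interpolation=cv2.INTER_CUBIC))
a=cv2.imread("pics/scene0c.png");b=cv2.imread("pics/side0c.png")
cv2.imwrite("pics/both.png",cv2.resize(np.vstack([a,b]),(382,600)))
E
```

```text
talltop [0.637 0.114 0.127] 0.001817710212697487
flasktop [0.597 0.325 0.121] 0.0015273933163956618
beaker [ 0.511 -0.133  0.045] 0.00010248923178368213
traycorner scene [ 0.626 -0.087  0.022]
traycorner scene [ 0.451 -0.086  0.022]
traycorner scene [ 0.45  -0.356  0.022]
traycorner scene [ 0.655 -0.344  0.022]
traycorner side [ 0.618 -0.093  0.022]
traycorner side [ 0.449 -0.095  0.022]
traycorner side [ 0.458 -0.364  0.022]
traycorner side [ 0.632 -0.353  0.022]
stopper [0.429 0.175 0.014]
```

```bash
R='[0,0,-0.72]'; python3 -m crank '{"linear":[[0.48,0.72,0.4],[0.48,0.72,0.4],[0.48,0.72,0.4],[0.48,0.72,0.4],[0.48,0.72,0.4]],"delta_rot":[[0,0,-0.72],[0,0,-0.72],[0,0,-0.72],[0,0,-0.72],[0,0,-0.72]],"fingers":[1,1,1,1,1]}'
python3 -m crank '{"linear":[[0.5,0.8,0],[0.5,0.8,0],[0.5,0.8,0],[0.5,0.8,0],[0.5,0.8,0]],"delta_rot":[[0,0,0],[0,0,0],[0,0,0],[0,0,0],[0,0,0]],"fingers":[1,1,1,1,1]}'
python3 -m crank '{"linear":[[0.5,0.72,0],[0.5,0.72,0],[0.5,0.72,0],[0.5,0.72,0],[0.5,0.72,0]],"delta_rot":[[0,0,0],[0,0,0],[0,0,0],[0,0,0],[0,0,0]],"fingers":[1,1,1,1,1]}'
python3 -c "
from h import *; save('wrist','w1')"
```

```text
clock: 0.65
position: [0.3514, -0.3988, 0.3495]
tool_rot: [3.141, -0.001, 0.001]
force: [0.6, 0.0, -0.5]
grip_width: 0.0854
finger_force: 0.0
clock: 1.15
position: [0.4762, -0.198, 0.3483]
tool_rot: [-3.141, -0.0, 0.002]
force: [0.3, -0.2, 0.2]
grip_width: 0.0854
finger_force: 0.0
clock: 1.65
position: [0.6014, -0.0162, 0.3476]
tool_rot: [-3.14, 0.0, 0.004]
force: [-0.7, 0.2, -0.7]
grip_width: 0.0856
finger_force: 0.0
```

View pics/w1.png

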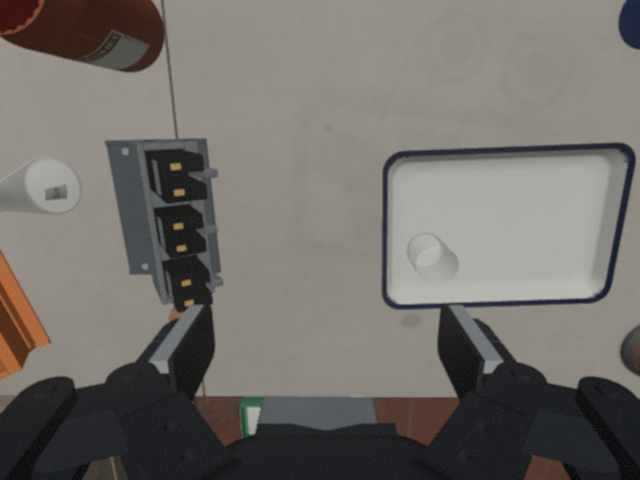

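The wrist view shows the bin upper left with three packs in a column; the tall one is the top (178,178), nearest +x. The tray is at right with the beaker at (432,255), and the empty half is towards world -y. I'll move over the bin for a closer view.

```bash
python3 -m crank '{"linear":[[0,0.5,-0.12],[0,0.5,-0.12],[0,0.5,-0.12],[0,0.5,-0.12]],"delta_rot":[[0,0,0],[0,0,0],[0,0,0],[0,0,0]],"fingers":[1,1,1,1]}'
python3 - <<'E'
from h import *
np.set_printoptions(precision=4,suppress=True)
w=cam("w1")
for p in [(392,153),(630,148),(606,302),(388,305)]: print("tray",plane(w,p,.022))
save('wrist','w2')
im=cv2.imread("pics/w2.png"); cv2.imwrite("pics/w2c.png",cv2.resize(im[60:320,160:480],(800,650))[:600])
E
```

```text
clock: 2.1
position: [0.5989, 0.1081, 0.317]
tool_rot: [-3.14, 0.002, 0.005]
force: [0.5, -0.6, 0.5]
grip_width: 0.0852
finger_force: 0.0
tray [ 0.6408 -0.0915  0.022 ]
tray [ 0.6477 -0.3647  0.022 ]
tray [ 0.4525 -0.38    0.022 ]
tray [ 0.4466 -0.0971  0.022 ]
```

View pics/w2.png

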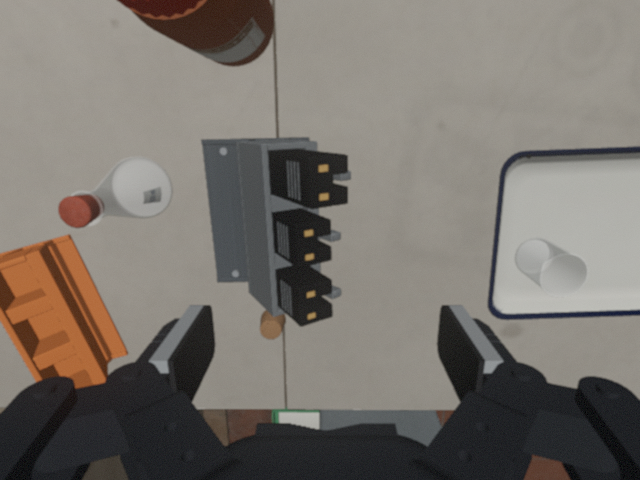

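The closer view shows the tall pack's top contacts at about (323,168) and (323,197), its thumb tab at (342,176), and the flange screws at (223,151) and (235,273). The flask (140,187) and stopper (271,323) are clear of the approach.

```bash
python3 - <<'E'
from h import *
np.set_printoptions(precision=4,suppress=True)
w=cam("w2"); im=cv2.imread("pics/w2.png")
hsv=cv2.cvtColor(im,cv2.COLOR_BGR2HSV)
m=cv2.inRange(hsv,(10,110,120),(30,255,255)); m[:,:250]=0;m[:,380:]=0;m[:140]=0;m[340:]=0
n,_,st,ce=cv2.connectedComponentsWithStats(m)
for i in range(1,n):
    if st[i,4]>8: print("gold",ce[i],st[i,4], plane(w,ce[i],.145), plane(w,ce[i],.122))
a,b=plane(w,(223,151),.004),plane(w,(235,273),.004); print("screws",a,b,np.degrees(np.arctan2(*(b-a)[[0,1]][::-1])))
for p in [(204,141),(217,282)]: print("flange",plane(w,p,.0))
# two-view of tall gold points w1/w2
w1=cam("w1"); im1=cv2.imread("pics/w1.png");hsv=cv2.cvtColor(im1,cv2.COLOR_BGR2HSV)
m=cv2.inRange(hsv,(10,110,120),(30,255,255)); m[:,:150]=0;m[:,220:]=0;m[:140]=0;m[310:]=0
n,_,st,c1=cv2.connectedComponentsWithStats(m)
for i in range(1,n):
    if st[i,4]>8: print("w1",c1[i],st[i,4])
s,d=cam("scene0"),cam("side0")
E
```

```text
gold [322.9153 167.8983] 59 [0.6389 0.1112 0.145 ] [0.6361 0.1114 0.122 ]
gold [323.4286 196.3929] 56 [0.6167 0.1108 0.145 ] [0.6121 0.1109 0.122 ]
gold [308.5556 232.5556] 45 [0.5869 0.1227 0.145 ] [0.5801 0.1238 0.122 ]
gold [309.1628 256.6279] 43 [0.5661 0.1224 0.145 ] [0.5577 0.1234 0.122 ]
gold [310.3902 293.9512] 41 [0.5322 0.1216 0.145 ] [0.5212 0.1225 0.122 ]
gold [311.2973 315.4865] 37 [0.5117 0.1209 0.145 ] [0.4991 0.1218 0.122 ]
gold [270.6538 319.5   ] 26 [0.5076 0.1564 0.145 ] [0.4947 0.16   0.122 ]
gold [263.75   327.4688] 32 [0.4997 0.1627 0.145 ] [0.4862 0.1669 0.122 ]
gold [277.  324.1] 10 [0.5031 0.151  0.145 ] [0.4898 0.1542 0.122 ]
gold [270.5    332.9444] 18 [0.4943 0.157  0.145 ] [0.4803 0.1607 0.122 ]
gold [277.7692 330.3846] 13 [0.4969 0.1505 0.145 ] [0.4831 0.1537 0.122 ]
screws [0.6399 0.2244 0.004 ] [0.4925 0.2204 0.004 ] -178.46568594567088
flange [0.6505 0.246  0.    ]
flange [0.4785 0.2448 0.    ]
w1 [175.2321 166.4107] 56
w1 [178.5192 192.2308] 52
w1 [177.8636 225.8182] 44
w1 [180.9  248.05] 40
w1 [185.5789 282.6053] 38
w1 [188.4545 302.4545] 33
```

View pics/w2c.png

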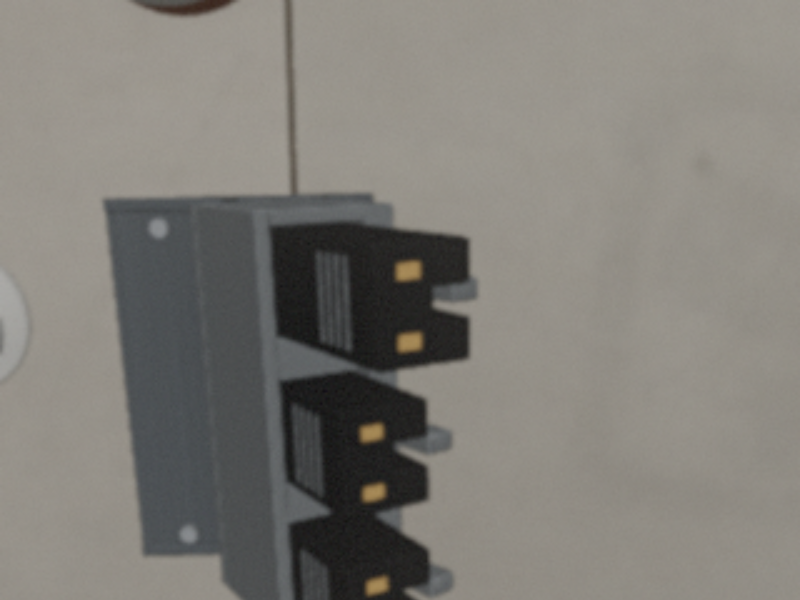

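```bash
cat >> h.py <<'E'
th=np.radians(91.5); bx=np.array([np.cos(th),np.sin(th),0]); by=np.array([-np.sin(th),np.cos(th),0]); bz=np.array([0,0,1.])
u=-np.sin(.55)*bx+np.cos(.55)*bz; px=np.cos(.55)*bx+np.sin(.55)*bz
E
python3 - <<'E'
from h import *
np.set_printoptions(precision=4,suppress=True)
w1,w2=cam("w1"),cam("w2")
for a,b in [((175.23,166.41),(322.92,167.9)),((178.52,192.23),(323.43,196.39)),((177.86,225.8),(308.56,232.56)),((180.9,248.05),(309.16,256.63))]: print(*tri(w1,a,w2,b))
for off in (0,.0045,.009):
    g=(plane(w2,(322.92,167.9),.145+.5227*off)+plane(w2,(323.43,196.39),.145+.5227*off))/2
    top=g-off*px
    print(off,"top",top,"grasp102",top-.033*u)
    for sx in(.018,-.018):
        for sy in(.02,-.02):
            q=proj(w2,top+sx*px+sy*by); print("  ",sx,sy,q,(q-[160,60])*2.5)
    q=proj(w2,top-.026*u-.032*px); print("  thumb",(q-[160,60])*2.5)
print(R.from_matrix(np.c_[-by,np.cross(-u,-by),-u]).as_euler('xyz'), (R.from_matrix(np.c_[-by,np.cross(-u,-by),-u])*R.from_euler('xyz',[-3.14,.002,.005]).inv()).as_rotvec(degrees=True)/30)
E
```

```text
[0.6393 0.1112 0.1488] 0.0002114782648758498
[0.6174 0.1107 0.149 ] 0.00013660292411767333
[0.5813 0.1236 0.1265] 0.00012273462923723463
[0.5591 0.1232 0.126 ] 0.00013007449492002577
0 top [0.6278 0.111  0.145 ] grasp102 [0.6273 0.1282 0.1169]
   0.018 0.02 [303.8011 210.4898] [359.5029 376.2245]
   0.018 -0.02 [301.7716 157.8159] [354.4289 244.5397]
   -0.018 0.02 [342.5656 204.4789] [456.4139 361.1971]
   -0.018 -0.02 [342.1737 154.6677] [455.4342 236.6694]
  thumb [447.7964 287.3637]
0.0045 top [0.6283 0.1071 0.145 ] grasp102 [0.6278 0.1244 0.1169]
   0.018 0.02 [308.7854 209.9176] [371.9635 374.794 ]
   0.018 -0.02 [306.9624 157.1943] [367.4059 242.9859]
   -0.018 0.02 [347.2846 203.9364] [468.2115 359.841 ]
   -0.018 -0.02 [347.0775 154.0813] [467.6936 235.2034]
  thumb [458.8084 286.0672]
0.009 top [0.6287 0.1033 0.145 ] grasp102 [0.6283 0.1205 0.1169]
   0.018 0.02 [313.7743 209.3448] [384.4358 373.3621]
   0.018 -0.02 [312.1582 156.5722] [380.3955 241.4305]
   -0.018 0.02 [352.0077 203.3935] [480.0194 358.4837]
   -0.018 -0.02 [351.9857 153.4944] [479.9642 233.736 ]
  thumb [469.8295 284.7697]
[-2.5916  0.      0.0262] [1.0473 0.0126 0.0384]
```

```bash
python3 -m crank '{"linear":[[0.124,-0.232,-0.304],[0.124,-0.232,-0.304],[0.124,-0.232,-0.304],[0.124,-0.232,-0.304],[0.124,-0.232,-0.304]],"delta_rot":[[1,0.012,0.037],[1,0.012,0.037],[1,0.012,0.037],[1,0.012,0.037],[1,0.012,0.037]],"fingers":[1,1,1,1,1]}' 50
cat > err.py <<'E'
from h import *
import sys
from workcell import observe
np.set_printoptions(precision=4,suppress=True)
save('wrist',sys.argv[1])
o=observe(); G=np.array([.628,.1244,.1175])-.002*u
Rt=R.from_matrix(np.c_[-by,np.cross(-u,-by),-u])
e=G-o["position"]; print("pos",o["position"],"e along u,px,by",e@u,e@px,e@by,"shares to grasp",e/.25)
print("rot",(Rt*R.from_euler('xyz',o["tool_rot"]).inv()).as_rotvec(degrees=True)/30, o["clock"])
E
python3 err.py w3
```

```text
clock: 2.65
position: [0.6309, 0.0396, 0.2401]
tool_rot: [-2.616, 0.004, 0.011]
force: [0.7, 0.1, -0.8]
grip_width: 0.0853
finger_force: 0.0
pos [0.6309 0.0421 0.2413] e along u,px,by -0.15057614184778656 0.005503743167475844 0.0007872225542152824 shares to grasp [-0.0119  0.3334 -0.502 ]
rot [ 0.0529 -0.0043  0.0221] 2.7
```

View pics/w3.png

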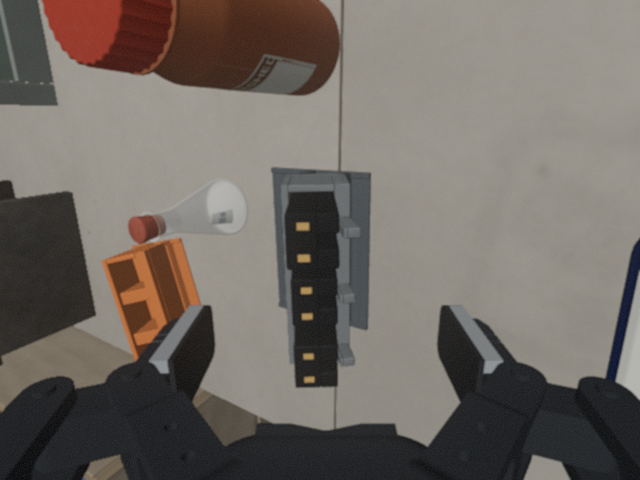

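The view along the slope shows the tall pack's top with contacts at (303,226) and (304,258) and its thumb at (350,228); the lane for both fingers is free. I'll settle, then correct.

```bash
python3 -m crank '{"linear":[[0,0.1,-0.16],[0,0.1,-0.16],[0,0.1,-0.16],[0,0.1,-0.16]],"delta_rot":[[0.047,0,0.01],[0.047,0,0.01],[0.047,0,0.01],[0.047,0,0.01]],"fingers":[1,1,1,1]}'
python3 err.py w4; python3 - <<'E'
from h import *
w=cam("w4"); im=cv2.imread("pics/w4.png"); hsv=cv2.cvtColor(im,cv2.COLOR_BGR2HSV)
m=cv2.inRange(hsv,(10,110,120),(30,255,255)); m[:,:240]=0;m[:,400:]=0;m[:100]=0
n,_,st,ce=cv2.connectedComponentsWithStats(m)
for i in range(1,n):
    if st[i,4]>30: print(ce[i],st[i,4],plane(w,ce[i],.148))
top=np.array([.6283,.1071,.145])
print([proj(w,top+.0045*px+s*.0111*by) for s in(-1,1)])
E
```

```text
clock: 3.1
position: [0.6314, 0.0712, 0.2036]
tool_rot: [-2.595, -0.001, 0.026]
force: [0.1, -0.8, 1.0]
grip_width: 0.0852
finger_force: 0.0
pos [0.6315 0.0709 0.2037] e along u,px,by -0.10347779228584046 0.0006292056981124089 0.002122749912966652 shares to grasp [-0.0142  0.2182 -0.3516]
rot [0.0067 0.0032 0.001 ] 3.15
[317. 251.] 135 [0.63908896 0.11166576 0.148     ]
[317.0530303  288.96969697] 132 [0.61685499 0.11119281 0.148     ]
[318.11 322.43] 100 [0.59627007 0.11007376 0.148     ]
[318.20454545 351.97727273] 88 [0.5769273  0.10960768 0.148     ]
[318.5        397.07317073] 82 [0.54543016 0.10873997 0.148     ]
[318.5 423. ] 80 [0.52605599 0.10833164 0.148     ]
[array([318.34633362, 250.46142943]), array([318.52406633, 288.38187173])]
```

```bash
python3 -m crank '{"linear":[[-0.003,0.055,-0.088],[-0.007,0.11,-0.176],[-0.01,0.165,-0.264],[-0.014,0.22,-0.35],[-0.014,0.22,-0.35]],"delta_rot":[[0.006,0.003,0],[0.006,0.003,0],[0.006,0.003,0],[0.006,0.003,0],[0.006,0.003,0]],"fingers":[1,1,1,1,1]}'
python3 err.py w5
python3 -c "
import cv2
a=cv2.imread('pics/w5.png')
cv2.imwrite('pics/w5c.png',a[120:440])"
```

```text
clock: 3.65
position: [0.6262, 0.1275, 0.1136]
tool_rot: [-2.59, 0.004, 0.028]
force: [-0.3, 0.5, 1.7]
grip_width: 0.0853
finger_force: 0.0
pos [0.6272 0.1263 0.1149] e along u,px,by 0.0011723144130464176 -0.0002849566621181969 -0.000735233745294472 shares to grasp [ 0.003  -0.0033  0.0034]
rot [-0.0021 -0.0052 -0.0004] 3.7
```

View pics/w5c.png

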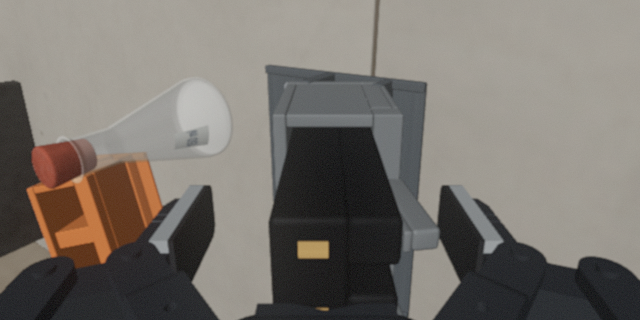

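The fingers straddle the pack front to back: pack at cols 275–395, thumb at (415,230) of the crop, facing the right pad. Now I'll squeeze.

```bash
python3 -m crank '{"linear":[[0,0,0],[0,0,0],[0,0,0],[0,0,0],[0,0,0]],"delta_rot":[[0,0,0],[0,0,0],[0,0,0],[0,0,0],[0,0,0]],"fingers":[-0.3,-0.3,-0.5,-1,-1]}' 50
python3 -m crank '{"linear":[[0,0,0],[0,0,0],[0,0,0]],"delta_rot":[[0,0,0],[0,0,0],[0,0,0]],"fingers":[-1,-1,-1]}'
python3 err.py w6
```

```text
clock: 4.2
position: [0.6286, 0.1236, 0.1159]
tool_rot: [-2.592, -0.0, 0.023]
force: [-0.3, -8.5, 6.5]
grip_width: 0.0354
finger_force: 49.7
clock: 4.5
position: [0.6286, 0.1237, 0.1159]
tool_rot: [-2.592, -0.0, 0.023]
force: [-0.6, -8.4, 4.4]
grip_width: 0.0357
finger_force: 49.7
pos [0.6286 0.1236 0.1159] e along u,px,by -0.0010980353618865594 0.001558841511332472 0.0006029562312574936 shares to grasp [-0.0026  0.0075 -0.0005]
rot [0.0011 0.0005 0.0063] 4.55
```

The opening is 36 mm, so the tab is flush. I'll draw along the slope, gently at first.

```bash
python3 -m crank '{"linear":[[0.0005,-0.021,0.034],[0.001,-0.042,0.068],[0.0015,-0.063,0.102],[0.002,-0.084,0.136]],"delta_rot":[[0,0,0],[0,0,0],[0,0,0],[0,0,0]],"fingers":[-1,-1,-1,-1]}'
python3 err.py w7
```

```text
clock: 4.95
position: [0.6282, 0.1042, 0.1499]
tool_rot: [-2.59, 0.001, 0.025]
force: [1.2, 0.4, -3.6]
grip_width: 0.0356
finger_force: 50.4
pos [0.6288 0.1033 0.151 ] e along u,px,by -0.04164006895421834 0.0005201329815163781 0.00021452287395513111 shares to grasp [-0.0032  0.0888 -0.1409]
rot [-0.0014 -0.0003  0.0042] 5.0
```

```bash
python3 -m crank '{"linear":[[0.001,-0.042,0.068],[0.002,-0.084,0.136],[0.003,-0.126,0.204],[0.004,-0.2,0.32],[0.004,-0.22,0.36]],"delta_rot":[[0,0,0],[0,0,0],[0,0,0],[0,0,0],[0,0,0]],"fingers":[-1,-1,-1,-1,-1]}'
python3 err.py w8; python3 -c "
from h import *
a=save('scene','s8');b=save('side','d8')
cv2.imwrite('pics/m8.png',np.hstack([cv2.resize(x[y:y+150,220:420],(400,300)) for x,y in((a,120),(b,120))])[:,:,::-1])"
```

```text
clock: 5.5
position: [0.6298, 0.0478, 0.2412]
tool_rot: [-2.591, -0.001, 0.023]
force: [0.0, 0.2, -2.6]
grip_width: 0.0354
finger_force: 51.6
pos [0.63   0.048  0.2415] e along u,px,by -0.14769853374180802 0.00036444025618898035 -5.938797104318352e-06 shares to grasp [-0.0081  0.3099 -0.5029]
rot [-0.0004  0.0023  0.0062] 5.55
```

View pics/m8.png

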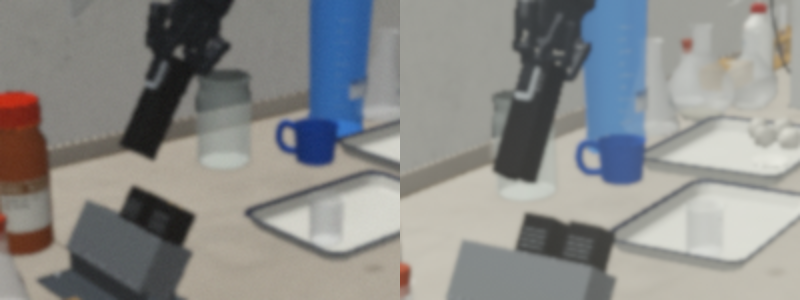

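The pack is clear of the bin, with the short packs still in their pockets at (160,215) and (565,240), and the tray's far half empty. I'll turn it upright and carry it over the tray.

```bash
python3 -m crank '{"linear":[[-0.04,-0.06,0.05],[-0.12,-0.15,0.12],[-0.2,-0.26,0.12],[-0.28,-0.36,0.12],[-0.32,-0.44,0.12]],"delta_rot":[[-0.2,0,0],[-0.4,0,0],[-0.6,0,0],[-0.8,0,0],[-1,0,0]],"fingers":[-1,-1,-1,-1,-1]}'
python3 -m crank '{"linear":[[0,-0.15,0],[0,-0.3,0],[0,-0.45,0],[0,-0.6,-0.04],[0,-0.7,-0.1]],"delta_rot":[[-0.05,0,0],[-0.05,0,0],[-0.05,0,0],[-0.05,0,0],[-0.05,0,0]],"fingers":[-1,-1,-1,-1,-1]}'
python3 -m crank '{"linear":[[0,-0.1,-0.1],[0,-0.22,-0.2],[0,-0.24,-0.28],[0,-0.24,-0.3]],"delta_rot":[[0,0,0],[0,0,0],[0,0,0],[0,0,0]],"fingers":[-1,-1,-1,-1]}'
python3 -c "
from h import *; save('wrist','w9'); a=save('scene','s9');b=save('side','d9')
cv2.imwrite('pics/m9.png',np.hstack([cv2.resize(x[120:300,300:500],(400,360)) for x in(a,b)])[:,:,::-1])
from workcell import observe; o=observe(); print(o['position'],o['tool_rot'],o['force'],o['grip_width'],o['qpos'])"
```

```text
clock: 6.15
position: [0.5472, -0.0607, 0.268]
tool_rot: [-3.117, 0.016, 0.021]
force: [0.3, 0.2, -3.1]
grip_width: 0.0353
finger_force: 51.8
clock: 6.65
position: [0.5486, -0.2367, 0.2424]
tool_rot: [-3.14, 0.016, 0.02]
force: [0.7, -0.2, -3.1]
grip_width: 0.0355
finger_force: 51.9
clock: 7.05
position: [0.5474, -0.2944, 0.165]
tool_rot: [-3.137, 0.02, 0.02]
force: [-0.8, 0.7, -2.9]
grip_width: 0.0354
finger_force: 51.8
[ 0.54937235 -0.29350967  0.16864959] [-3.13868367  0.01525903  0.02231541] [-0.4775837   0.55627582 -1.70293812] 0.03554150011375113 [ 0.51117656  0.61744799 -0.17499879  1.65843049  0.13380391  0.8926525
 -1.26631393]
```

View pics/m9.png

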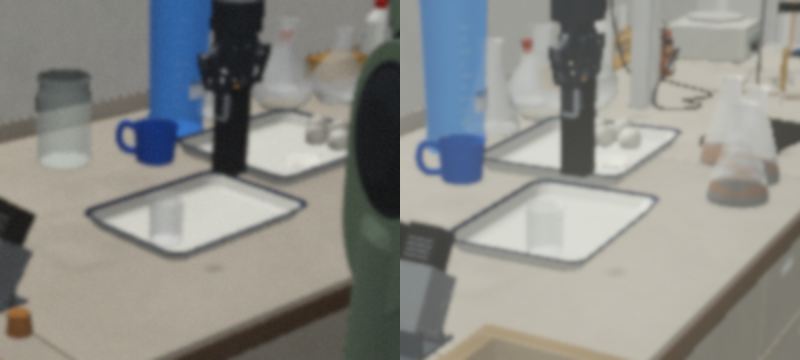

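The pack hangs upright over the empty half of the tray; the beaker is untouched. I'll lower it, trimming the small tilt.

```bash
python3 -m crank '{"linear":[[0,0,-0.06],[0,0,-0.12],[0,0,-0.18],[0,0,-0.215],[0,0,-0.22]],"delta_rot":[[-0.005,-0.03,0],[-0.005,-0.03,0],[-0.005,-0.03,0],[-0.005,-0.03,0],[-0.005,-0.03,0]],"fingers":[-1,-1,-1,-1,-1]}'
python3 -m crank '{"linear":[[0,0,-0.004],[0,0,-0.008],[0,0,-0.012],[0,0,-0.016],[0,0,-0.016]],"delta_rot":[[0,0,0],[0,0,0],[0,0,0],[0,0,0],[0,0,0]],"fingers":[-1,-1,-1,-1,-1]}'
```

```text
clock: 7.7
position: [0.5486, -0.2947, 0.1125]
tool_rot: [3.141, 0.001, 0.021]
force: [-0.3, 0.1, -2.1]
grip_width: 0.0356
finger_force: 51.9
clock: 8.2
position: [0.5489, -0.2952, 0.1098]
tool_rot: [3.14, -0.001, 0.02]
force: [0.1, -0.7, -3.0]
grip_width: 0.0354
finger_force: 51.9
```

```bash
python3 -m crank '{"linear":[[0,0,-0.004],[0,0,-0.008],[0,0,-0.012],[0,0,-0.016],[0,0,-0.016]],"delta_rot":[[0,0,0],[0,0,0],[0,0,0],[0,0,0],[0,0,0]],"fingers":[-1,-1,-1,-1,-1]}'
python3 -m crank '{"linear":[[0,0,-0.002],[0,0,-0.004],[0,0,-0.006],[0,0,-0.006]],"delta_rot":[[0,0,0],[0,0,0],[0,0,0],[0,0,0]],"fingers":[-1,-1,-1,-1]}'
```

```text
clock: 8.7
position: [0.5489, -0.2951, 0.1056]
tool_rot: [3.141, -0.001, 0.02]
force: [0.3, -0.3, -2.6]
grip_width: 0.0355
finger_force: 51.9
clock: 9.1
position: [0.5489, -0.2951, 0.1042]
tool_rot: [3.14, -0.001, 0.02]
force: [-0.3, 0.2, -2.7]
grip_width: 0.0352
finger_force: 51.9
```

Not touching yet; continue in millimetre steps.

```bash
python3 -m crank '{"linear":[[0,0,-0.002],[0,0,-0.004],[0,0,-0.004]],"delta_rot":[[0,0,0],[0,0,0],[0,0,0]],"fingers":[-1,-1,-1]}'
python3 -m crank '{"linear":[[0,0,-0.002],[0,0,-0.004],[0,0,-0.004]],"delta_rot":[[0,0,0],[0,0,0],[0,0,0]],"fingers":[-1,-1,-1]}'
```

```text
clock: 9.4
position: [0.5489, -0.2951, 0.1032]
tool_rot: [3.14, -0.001, 0.02]
force: [0.2, 1.1, -2.9]
grip_width: 0.0355
finger_force: 51.9
clock: 9.7
position: [0.5492, -0.2952, 0.1029]
tool_rot: [3.14, -0.001, 0.02]
force: [-2.6, 1.3, 7.6]
grip_width: 0.0351
finger_force: 53.0
```

Contact at about 10 N. Release slowly.

```bash
python3 -m crank '{"linear":[[0,0,0],[0,0,0],[0,0,0],[0,0,0],[0,0,0]],"delta_rot":[[0,0,0],[0,0,0],[0,0,0],[0,0,0],[0,0,0]],"fingers":[-0.1,0.05,0.2,0.4,0.6]}' 20
python3 -m crank '{"linear":[[0,0,0],[0,0,0],[0,0,0]],"delta_rot":[[0,0,0],[0,0,0],[0,0,0]],"fingers":[1,1,1]}'
python3 -c "
from h import *
a=save('scene','s10');b=save('side','d10');c=save('wrist','w10')
cv2.imwrite('pics/m10.png',np.hstack([cv2.resize(a[120:300,300:500],(400,360)),cv2.resize(c,(400,300),interpolation=cv2.INTER_AREA)[np.minimum(np.arange(360),299)]])[:,:,::-1])"
```

```text
clock: 10.2
position: [0.549, -0.2953, 0.1023]
tool_rot: [3.14, -0.001, 0.02]
force: [-0.5, 0.8, -0.2]
grip_width: 0.0681
finger_force: 0.0
clock: 10.5
position: [0.549, -0.2952, 0.1023]
tool_rot: [3.14, -0.001, 0.02]
force: [1.0, 0.0, 0.8]
grip_width: 0.0856
finger_force: 0.0
```

View pics/m10.png

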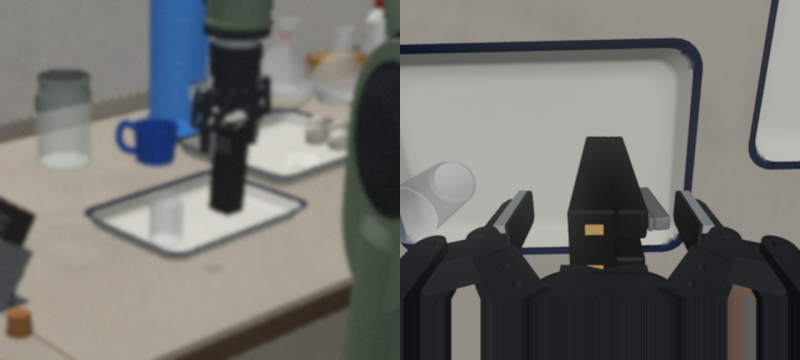

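The pack stands on the tray, its tab sprung out (655,215), free of both pads. Retreat straight up.

```bash
python3 -m crank '{"linear":[[0,0,0.06],[0,0,0.18],[0,0,0.34],[0,0,0.5],[0,0,0.6]],"delta_rot":[[0,0,0],[0,0,0],[0,0,0],[0,0,0],[0,0,0]],"fingers":[1,1,1,1,1]}'
python3 -m crank '{"linear":[[0,0,0],[0,0,0],[0,0,0],[0,0,0],[0,0,0]],"delta_rot":[[0,0,0],[0,0,0],[0,0,0],[0,0,0],[0,0,0]],"fingers":[1,1,1,1,1]}'
python3 -c "
from h import *
a=save('scene','s11');c=save('wrist','w11')
cv2.imwrite('pics/m11.png',np.hstack([cv2.resize(a[120:300,220:460],(480,360)),cv2.resize(c,(320,240),interpolation=cv2.INTER_AREA)[np.minimum(np.arange(360),239)]])[:,:,::-1])"
```

```text
clock: 11.15
position: [0.5495, -0.2954, 0.2566]
tool_rot: [3.139, -0.004, 0.02]
force: [-0.3, -0.3, -0.8]
grip_width: 0.0854
finger_force: 0.0
clock: 11.65
position: [0.5487, -0.295, 0.2516]
tool_rot: [3.141, 0.0, 0.02]
force: [-0.7, 0.4, -0.3]
grip_width: 0.0855
finger_force: 0.0
```

View pics/m11.png

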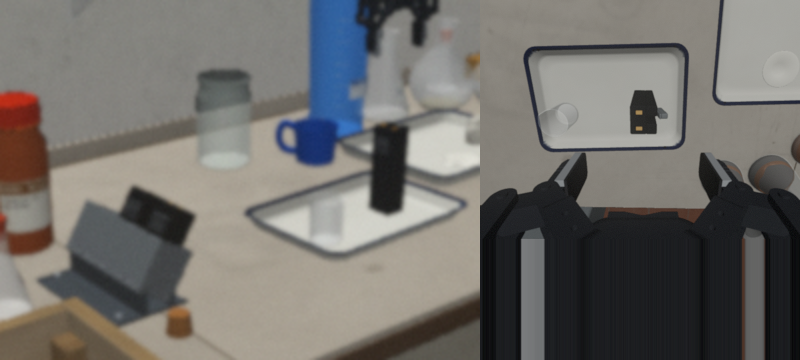

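The pack stands upright on the tray's empty half (388,170), with the beaker, stopper and short packs in place and the gripper clear.

```bash
python3 -c "
from workcell import bot; print(bot.job_done())"
```

```text
the job is handed in; nothing more can be done
None
```

The tall pack now stands upright on the empty half of the tray with the beaker, set down at about 10 N. The last picture shows the beaker, the stopper and both short packs in place; the flask is only partly in that view. The job was handed in at about 12 s, and no verdict came back.

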